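# Torque the neck-clamp bolt of a puppet head with a click wrench

## Task

Take the click wrench from the green mat, fit its socket fully down over the hex bolt of the blue clamp that holds the puppet head (feel for the flats, do not force it), and tighten the bolt clockwise until the wrench's handle breaks over at its joint; stop at the click and do not pull on past it. Then lift the wrench off and lay it flat back on the green mat, let go, and leave the head and everything else on the bench alone.

Things in the scene. Friction and masses are not known exactly. Their poses are not given: they have to be found in the camera images.
- wrench_grip (a point): Centre of the click wrench's black grip: grasp here (near the balance point; 0.43 kg in all). Grip 25 mm wide and high; it runs 35 mm ahead and 65 mm behind. x points along the handle to the socket, z up. The wrench lies flat, this point 17 mm above its underside. Socket axis 100 mm ahead on x, end ring (34 mm across) ends 85 mm behind
- socket (a point): Centre of the open mouth of the wrench's socket, level with the wrench's underside. z up (the mouth faces down), x away from the handle while the joint is straight. Hexagonal hole 31.6 mm across flats, 17 mm deep, two of its flats square to x; outside up to 46 mm across. 100 mm ahead of the grip point, at any angle of the joint
- click (a joint): Breakaway joint of the wrench (rad), on the socket's axis: 0 = straight, white index lines of handle and hub in one line. It holds up to 1.1 N m (11 N across the handle at the grip point), then gives: the handle swings on clockwise while socket and bolt stay, the pull level instead of rising, to an end stop at 0.35. Springs straight when let go. Trips only when tightening
- bolt_top (a point): Centre of the top of the hex bolt head, 149 mm above the bench; axis vertical. Axes are the clamp's: x to its hinge side, y along the neck tube to the puppet head, z up; how the flats stand is not given. Hex 30 mm across flats; its top 4 mm are a brass cone chamfer (24 mm across at the top) that centres a socket, below it 12 mm of flats, then a washer on which a fully fitted socket rests
- bolt (a joint): Turn of the bolt (rad), grows as it is tightened (clockwise from above). It starts run down by hand, anywhere from 0 to 0.3; it needs about 0.65 N m to move and 0.9 N m more per radian above 0, so the wrench trips near 0.5; it stays where it is left
- mat_top (a point): Centre of the upper face of the green tool mat, 160 mm (x) by 300 mm (y), 4 mm thick, fixed on the bench; z up
- head: White puppet head on a cardboard neck tube held in the clamp, face up, fragile. Origin on the neck axis, 115 mm along y from the middle of the clamp, 105 mm above the bench; the head spreads from 35 mm behind to 176 mm ahead of it along y, up to 95 mm to either side and 105 mm above
- clamp: Blue hinged saddle clamp screwed to the bench, foot 150 by 100 mm, 139 mm high. Origin: middle of the foot on the bench; x to the hinge, y to the puppet head. The bolt stands 62 mm to -x of the origin; the cap, 10 mm lower than the bolt's top, begins 33 mm to +x of the bolt. Room for the wrench handle is on the bolt's -y and -x sides
- glue_gun_c (a point): Blue glue gun lying on the bench, 230 by 115 mm, 32 mm high; point in the middle of its barrel
- caliper_c (a point): Steel caliper lying on the bench, 190 by 75 mm, 9 mm high; its middle
- putty_can_c (a point): Red can, 68 mm across, 55 mm high; its middle
- wood_round_c (a point): Wooden disc, 124 mm across, 24 mm high; its middle
- screwdriver_c (a point): Yellow screwdriver lying down, 190 mm long; its middle, 13 mm up
- spanner_c (a point): Plain open-ended spanner lying flat, 170 mm long, 8 mm high (not the click wrench); its middle
- brush_pot_c (a point): Blue pot with brushes, 72 mm across, 85 mm high (brushes to 210 mm); point half-way up
Things that resemble listed ones, but are neither listed nor needed, are in the scene too. What is shaped like the part that bears wrench_grip but pink or purple is not meant.

How it is judged:
By the outcome, as a careful person would: the job done as asked, in the order asked, and still so for the second after the job is handed in, with the robot touching nothing.
It also fails if it takes over 61 s, if anything falls off the work surface, if the arm or the gripper's body presses on something with over 40 N, if the wrist force passes 120 N, or if a joint passes its speed limit or range.

## Robot

A 6-joint arm with a two-finger parallel gripper is mounted at the origin on the work surface. World frame = base frame: x ahead of the robot, y to its left, z up, the work surface at z = 0. Lengths are in m, angles in rad, forces in N, time in s.
With the tool pointing down it reaches from about 0.375 to 0.9 m from the base axis. Payload 3.1 kg.
Tool frame: the origin (TCP) lies between the finger pads; the fingertips stand 22 mm ahead of it and the grasp point (between the pads) lies 3 mm ahead of it; z points along the fingers, y is the line along which they close (so a half turn about z gives the same grasp; the last joint's range is limited). The gripper opens to 87 mm and grips with 3 to 60 N. Pads are 19 mm wide; open, the fingers measure 117 mm over their backs; the gripper's body (75 mm by 190 mm) begins 51 mm behind the grasp point.
Start: joints at [-1.502, 0.527, 1.433, -0, 1.181, -0.178], TCP at [0.153, -0.606, 0.245] pointing down, gripper open.
Joint ranges: [-3.08, 3.08], [-0.75, 2.2], [0.22, 2.44], [-1.43, 4.57], [0, 2.65], [-2.85, 2.85]. Speed limits (rad/s): [2.79, 2.79, 3.14, 3.14, 3.14, 3.14].

## Interface

Orientations are given as a unit quaternion [x, y, z, w].
In Python, from rig import robot gives the robot as it stands.
- The arm moves only by the tool move_arm, never from a script. Its argument "series" is text: rows parted by semicolons, each of 6 numbers parted by spaces: the shift along the tool's x, y, z in mm, then the turn, a rotation vector about the tool's x, y, z in degrees. In form: dx dy dz ax ay az; .... A call has 1 to 8 rows; each row is the pose to reach, as a shift and turn from the pose commanded when the call began, along the tool's axes at that moment; what a row does not reach only later rows make up. A row lasts 1/12 s, in which the tool goes at most 41.7 mm and 7.16 degrees, less where a joint would pass 70% of its speed; a pose out of reach is approached as far as the arm can. A call with a gripper value outside its range is refused whole. "jaw" is the opening, from 0 (shut) to 1 (fully open), set as the call begins (left out, the last holds). The fingers move at their own pace and stop on an object; "newtons" is the grip in N (left out, the last holds). Time passes only in rows, so rows that repeat a pose let the fingers close. It gives the time, the measured TCP pose, the force, the opening and the grip force at its end, in the units of the state.
- robot.get_obs(): the state, without advancing time (a new reading comes with each control period).
- robot.camera(name): name is "side" or "top"; returns a dict with "img" (420x560x3 uint8, red, green, blue), "mtx" (3x3 intrinsics, pixels), "world_to_cam" (4x4, takes a point from world to camera coordinates). Camera axes: x right, y down, z forward; pixel columns grow to the right and rows downward; lengths in m; the calibration is good to about 2 mm. A picture is of the moment at which its call begins. There is no depth.
- robot.hand_in(): hands the job in; it is judged then, once.
Trained networks look in a picture, given as the dict that the camera call returned (one of the last four; its "shot" number tells which), for a name from the list of things; names that differ only in an ending like _2 or _b are one class to them, and where a whole thing is asked for, a point or a joint stands for the part that bears it (a point fixed in the world has none). Each returns a list of dicts, best first, with "p" (0 to 1); they miss things now and then, are a little off and sometimes report something else, mostly with a low value. They report only what shows in the picture. A call takes as long as a camera call. They do not tell look-alikes from the thing itself.
- robot.search_frame(picture, thing): "xyz" ([x, y, z] in m, in world coordinates, good to about 4 mm: the middle of the surface that is visible of it).
- robot.tip_of(picture, thing): "xyz" ([x, y, z] in m, in world coordinates, good to about 4 mm: a listed point, or the origin of a listed thing).
The state is a dict: "time": time; "q": joint angles; "joint_velocities": joint speeds; "joint_torque": joint torques, N m; "position": TCP position; "tool_rot": TCP orientation; "ft_force": force on the tool from outside, world axes, zero at the start; "moment": the same for the moment, N m; "grip_width": finger opening in m; "grip_force": force on a finger pad.
Only numpy, scipy, OpenCV 4.12 (cv2) and the standard library are available. Lean on these libraries where they do the work, as an engineer would, in place of code of your own. Each camera call takes 0.05 s, during which the arm holds its last target. There are 200 camera calls.

## Working session

There is one attempt and no reset: what is moved stays moved. The work goes in short steps, Python scripts to look and compute and a tool call to move; the robot and the scene stay as the last step left them, time stands still between calls to the robot, and variables do not carry over. Pictures are saved under pics/ and viewed, at most 10 in all, crops included, and the job is handed in when it is done.

Besides the shell and the picture viewer there is one more tool, called after ">>>" as a command line: name --argument value ..., lists and objects as JSON in quotes. move_arm: Moves the arm, as the interface text tells. Its arguments: {"type":"object","properties":{"series":{"type":"string"},"jaw":{"type":"number"},"newtons":{"type":"number"}},"required":["series"]}

```bash
mkdir -p pics
cat > h.py <<'E'
import numpy as np, cv2
from rig import robot
from scipy.spatial.transform import Rotation as R
def save(c,n): cv2.imwrite('pics/'+n,c['img'][:,:,::-1])
def proj(c,P):
    P=np.atleast_2d(P); q=(c['world_to_cam'][:3,:3]@P.T).T+c['world_to_cam'][:3,3]
    u=(c['mtx']@q.T).T; return u[:,:2]/u[:,2:]
def unproj(c,uv,z):
    W=c['world_to_cam']; Rm=W[:3,:3]; o=-Rm.T@W[:3,3]
    uv=np.atleast_2d(uv); d=(Rm.T@np.linalg.inv(c['mtx'])@np.c_[uv,np.ones(len(uv))].T).T
    return o+d*((z-o[2])/d[:,2])[:,None]
E
python3 - <<'E'
from h import *
t=robot.camera("top"); s=robot.camera("side"); save(t,'t0.png'); save(s,'s0.png')
for n in ["wrench_grip","socket","bolt_top","mat_top","head","clamp"]:
    for k,c in (("top",t),("side",s)):
        print(n,k,[(np.round(d['xyz'],3).tolist(),round(d['p'],2),proj(c,d['xyz']).round().tolist()) for d in robot.tip_of(c,n)[:3]])
print(robot.get_obs())
E
```

```text
wrench_grip top [([0.201, -0.292, 0.022], 0.84, [[359.0, 311.0]]), ([0.323, -0.528, 0.016], 0.78, [[438.0, 268.0]])]
wrench_grip side [([0.201, -0.296, 0.018], 0.83, [[262.0, 315.0]]), ([0.47, -0.241, -0.001], 0.48, [[308.0, 257.0]]), ([0.462, -0.24, 0.026], 0.45, [[306.0, 254.0]])]
socket top [([0.475, -0.136, 0.004], 0.64, [[303.0, 218.0]]), ([0.268, -0.618, -0.0], 0.59, [[467.0, 286.0]]), ([0.269, -0.367, -0.001], 0.58, [[382.0, 286.0]])]
socket side [([0.263, -0.364, 0.002], 0.39, [[292.0, 319.0]])]
bolt_top top [([0.561, 0.077, 0.149], 0.97, [[225.0, 184.0]])]
bolt_top side [([0.558, 0.08, 0.152], 0.77, [[260.0, 167.0]]), ([0.71, -0.209, 0.009], 0.75, [[345.0, 212.0]])]
mat_top top [([0.471, -0.238, 0.002], 0.8, [[337.0, 219.0]])]
mat_top side [([0.474, -0.238, 0.002], 0.58, [[308.0, 256.0]]), ([0.413, 0.127, 0.006], 0.47, [[225.0, 208.0]])]
head top [([0.602, 0.198, 0.104], 0.74, [[184.0, 172.0]])]
head side []
clamp top [([0.62, 0.092, 0.002], 0.73, [[227.0, 171.0]])]
clamp side [([0.619, 0.088, -0.003], 0.69, [[272.0, 187.0]])]
{'time': 0.7, 'q': array([-1.50150022e+00,  5.27484822e-01,  1.43268173e+00, -1.19613465e-06,
        1.18136628e+00, -1.78499029e-01]), 'joint_velocities': array([ 0.00029802,  0.00028986,  0.00155693,  0.00114917, -0.00103279,
       -0.00150111]), 'joint_torque': array([-7.90253471e-04, -4.39865685e+01, -1.76950729e+01,  6.33040862e-02,
        5.04146330e-02, -2.37629052e-05]), 'position': array([ 0.15332053, -0.60589932,  0.24456356]), 'tool_rot': array([ 9.92334481e-01,  1.23581053e-01, -2.18502463e-06,  2.98395602e-05]), 'ft_force': array([ 0.01320617, -0.02912582,  0.18450513]), 'moment': array([ 0.01395696, -0.05526077,  0.03015471]), 'grip_force': 0.0, 'grip_width': 0.0867875124347527}
```

View pics/t0.png

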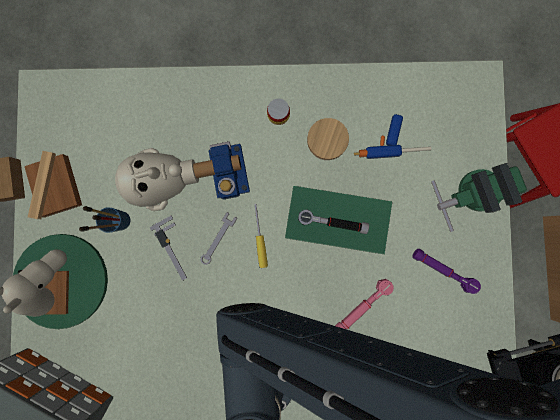

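View pics/s0.png

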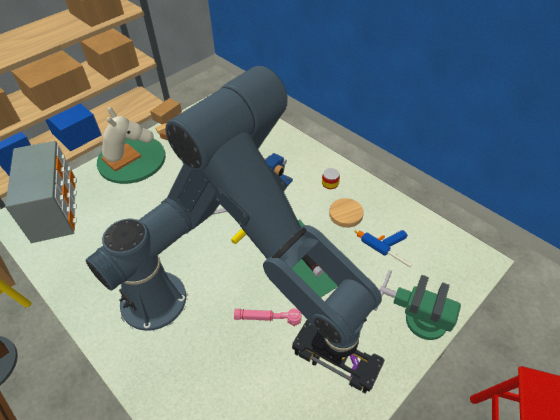

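The top view shows the real wrench on the green mat: hub near (306,217), ring end near (365,229). The bolt is near (225,185), with the neck and head to the left. The pink and purple look-alikes lie off the mat. I'll measure the wrench more finely.

Run:
```python
from h import *
t=robot.camera("top")
im=t['img'][:,:,::-1]
a=cv2.resize(im[195:255,285:395],None,fx=7,fy=7,interpolation=cv2.INTER_CUBIC)[:,:770]
b=cv2.resize(im[150:180+25,200:255],None,fx=3,fy=3,interpolation=cv2.INTER_CUBIC)
cv2.imwrite('pics/c1.png',np.vstack([a,np.pad(b,((0,0),(0,770-b.shape[1]),(0,0)))]))
roi=t['img'][200:250,292:385].astype(int)
g=(roi[...,1]-roi[...,0]>15)&(roi[...,1]-roi[...,2]>0)
m=(~g).astype(np.uint8)
n,l,st,ce=cv2.connectedComponentsWithStats(m); 
for i in range(1,n):
    if st[i,4]>40: print(st[i]+[292,200,0,0,0],ce[i]+[292,200])
i=1+np.argmax(st[1:,4]); ys,xs=np.nonzero(l==i); P=np.c_[xs+292,ys+200.]
W=unproj(t,P,0.025)[:,:2]; c=W.mean(0); u,s,v=np.linalg.svd(W-c,full_matrices=False); d=v[0]*np.sign(v[0,1]); pr=(W-c)@d
print('c',c,'dir',d,np.degrees(np.arctan2(d[1],d[0])),'ends',c+d*pr.min(),c+d*pr.max(),'len',np.ptp(pr))
for n in ("wrench_grip","socket"):
    print(n,[(np.round(x['xyz'],3).tolist(),round(x['p'],2)) for x in robot.search_frame(t,n)],[(np.round(x['xyz'],3).tolist(),round(x['p'],2)) for x in robot.tip_of(t,n)])
```

```text
[298 209  71  25 649] [332.42372881 221.78736518]
[292 239  62  11 343] [313.02332362 245.95043732]
c [ 0.4612469  -0.22061379] dir [0.19612147 0.98057961] 78.68975578048757 ends [ 0.44035678 -0.32506146] [ 0.48120503 -0.12082597] len 0.2082803672148733
wrench_grip [([0.457, -0.219, 0.031], 0.9), ([0.31, -0.543, 0.029], 0.67), ([0.218, -0.312, 0.035], 0.58)] [([0.204, -0.293, 0.022], 0.97), ([0.322, -0.528, 0.016], 0.9), ([0.457, -0.239, 0.022], 0.75), ([0.471, -0.236, 0.001], 0.65), ([0.42, -0.003, 0.012], 0.61)]
socket [([0.474, -0.134, 0.04], 0.59), ([0.269, -0.364, 0.033], 0.45), ([0.557, 0.076, 0.148], 0.34)] [([0.271, -0.369, -0.003], 0.55), ([0.475, -0.135, 0.005], 0.45), ([0.272, -0.617, -0.001], 0.45)]
```

View pics/c1.png

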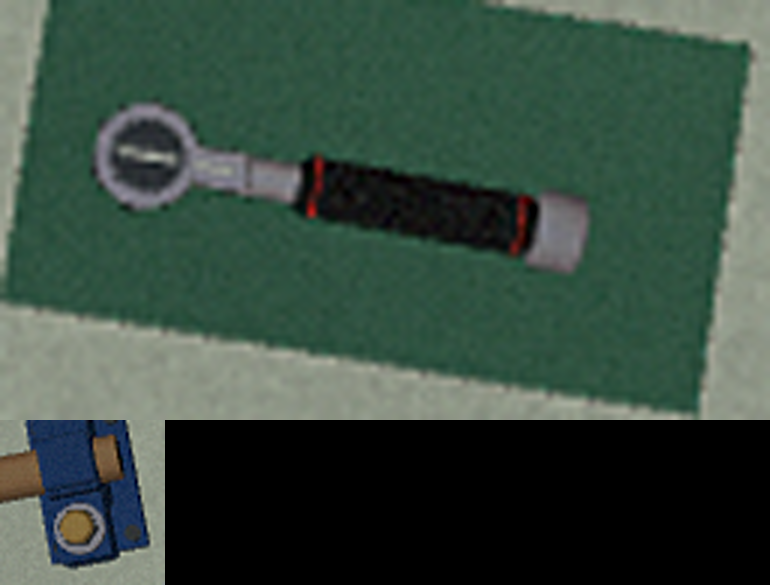

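```bash
cat >> h.py <<'E'
def row(xyz,yaw,wrench=True):
    """row from current pose to grasp point (3mm ahead of TCP) at xyz, tool x at yaw deg, tool down"""
    o=robot.get_obs(); R0=R.from_quat(o['tool_rot'])
    a=np.radians(yaw); Rt=R.from_matrix(np.c_[[np.cos(a),np.sin(a),0],[np.sin(a),-np.cos(a),0],[0,0,-1]])
    p=np.array(xyz)+[0,0,.003]
    d=R0.inv().apply(p-o['position'])*1000; r=np.degrees((R0.inv()*Rt).as_rotvec())
    print('row',d.round(1),r.round(2),'rows>=',round(max(np.linalg.norm(d)/41.7,np.linalg.norm(r)/7.16),1))
def st():
    o=robot.get_obs(); x=R.from_quat(o['tool_rot']).as_matrix()[:,0]
    print('t',o['time'],'p',o['position'].round(4),'yaw',np.degrees(np.arctan2(x[1],x[0])).round(2),'F',o['ft_force'].round(2),'M',o['moment'].round(2),'grip',o['grip_width'],o['grip_force'])
E
python3 -c "
from h import *
row([.457,-.241,.1],79.3)"
```

```text
row [ 383.9 -279.3  141.5] [ -0.   -0.  -65.1] rows>= 11.9
```

>>> move_arm --series "384 -279.5 141.5 0 0 -65;384 -279.5 141.5 0 0 -65;384 -279.5 141.5 0 0 -65;384 -279.5 141.5 0 0 -65;384 -279.5 141.5 0 0 -65;384 -279.5 141.5 0 0 -65;384 -279.5 141.5 0 0 -65;384 -279.5 141.5 0 0 -65" --jaw 1

```text
time: 1.62
position: [0.3586, -0.359, 0.1492]
tool_rot: [0.81, 0.586, 0.0, 0.001]
ft_force: [1.0, -0.8, -0.5]
grip_width: 0.0872
grip_force: 0.0
```

```bash
python3 -c "
from h import *
st();row([.457,-.241,.1],79.3)"
```

```text
t 1.6167 p [ 0.3586 -0.359   0.1492] yaw 71.81 F [ 0.98 -0.85 -0.46] M [-0.08 -0.13  0.03] grip 0.08718045927285056 0.0
row [142.9  56.6  46.2] [ 0.05  0.04 -7.49] rows>= 3.8
```

>>> move_arm --series "143 56.5 46 0 0 -7.5;143 56.5 46 0 0 -7.5;143 56.5 46 0 0 -7.5;143 56.5 46 0 0 -7.5;143 56.5 46 0 0 -7.5;143 56.5 46 0 0 -7.5;143 56.5 46 0 0 -7.5"

```text
time: 2.2
position: [0.4568, -0.243, 0.1035]
tool_rot: [0.771, 0.636, -0.0, 0.0]
ft_force: [0.1, -0.5, 0.7]
grip_width: 0.0875
grip_force: 0.0
```

Run:
```python
from h import *
st();row([.457,-.241,.026],79.3)
t=robot.camera('top'); s=robot.camera('side')
for n in ("wrench_grip","socket"):
  for c in (t,s): print(n,[(np.round(x['xyz'],3).tolist(),round(x['p'],2)) for x in robot.tip_of(c,n)])
a=cv2.resize(s['img'][200:300,240:380,::-1],None,fx=5,fy=5,interpolation=cv2.INTER_CUBIC); cv2.imwrite('pics/c2.png',a)
```

```text
t 2.2 p [ 0.4568 -0.243   0.1035] yaw 79.04 F [ 0.13 -0.53  0.66] M [-0.01 -0.05  0.01] grip 0.08753113406083332 0.0
row [ 2.1 -0.2 74.5] [ 0.03  0.04 -0.26] rows>= 1.8
wrench_grip [([0.324, -0.531, 0.014], 0.73), ([0.454, -0.237, 0.023], 0.56), ([0.471, 0.418, 0.043], 0.3)]
wrench_grip [([0.205, -0.294, 0.016], 0.78), ([0.32, -0.528, 0.016], 0.78), ([0.462, -0.242, 0.026], 0.71)]
socket [([0.271, -0.617, -0.0], 0.58), ([0.476, -0.139, 0.005], 0.51), ([0.416, 0.123, 0.007], 0.51), ([0.268, -0.369, -0.001], 0.46)]
socket [([0.271, -0.616, -0.0], 0.48), ([0.267, -0.368, -0.001], 0.41)]
```

View pics/c2.png

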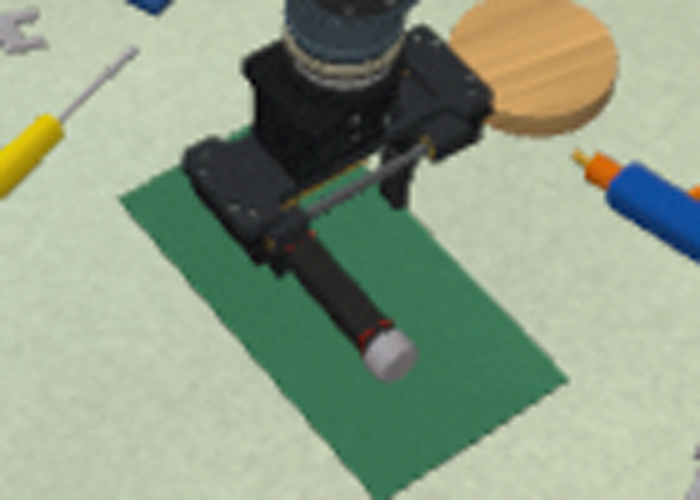

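The gripper straddles the black grip, so I'll go down and close.

>>> move_arm --series "2 0 40 0 0 0;2 0 65 0 0 0;2 0 74.5 0 0 0;2 0 74.5 0 0 0;2 0 74.5 0 0 0"

```text
time: 2.92
position: [0.4567, -0.2411, 0.0288]
tool_rot: [0.772, 0.636, -0.0, -0.0]
ft_force: [0.1, -0.5, 0.3]
grip_width: 0.0869
grip_force: 0.0
```

>>> move_arm --series "0 0 0 0 0 0;0 0 0 0 0 0;0 0 0 0 0 0;0 0 0 0 0 0;0 0 0 0 0 0;0 0 0 0 0 0;0 0 0 0 0 0;0 0 0 0 0 0" --jaw 0 --newtons 40

```text
time: 3.58
position: [0.457, -0.2406, 0.0289]
tool_rot: [0.772, 0.636, 0.0, 0.0]
ft_force: [1.1, 0.8, 0.1]
grip_width: 0.0419
grip_force: 0.0
```

```bash
python3 -c "
from h import *
st()"
```

```text
t 3.5833 p [ 0.457  -0.2406  0.0289] yaw 79.0 F [1.06 0.83 0.13] M [-0.09 -0.13 -0.  ] grip 0.04188818583337855 0.0
```

>>> move_arm --series "0 0 0 0 0 0;0 0 0 0 0 0;0 0 0 0 0 0;0 0 0 0 0 0;0 0 0 0 0 0;0 0 0 0 0 0"

```text
time: 4.08
position: [0.4567, -0.2405, 0.0288]
tool_rot: [0.772, 0.636, -0.0, -0.0]
ft_force: [-1.3, -0.1, 0.1]
grip_width: 0.0245
grip_force: 40.0
```

>>> move_arm --series "0 0 -40 0 0 0;0 0 -80 0 0 0;0 0 -120 0 0 0;0 0 -160 0 0 0;0 0 -180 0 0 0;0 0 -180 0 0 0;0 0 -180 0 0 0"

```text
time: 4.67
position: [0.4571, -0.2406, 0.2092]
tool_rot: [0.772, 0.636, 0.0, 0.001]
ft_force: [-0.6, 0.7, -4.3]
grip_width: 0.0246
grip_force: 40.0
```

Run:
```python
from h import *
st()
t=robot.camera('top'); s=robot.camera('side')
for n in ("wrench_grip","socket","bolt_top"):
  for c in (t,s): print(n,[(np.round(x['xyz'],3).tolist(),round(x['p'],2)) for x in robot.tip_of(c,n)])
a=cv2.resize(s['img'][130:280,200:400,::-1],None,fx=4,fy=4,interpolation=cv2.INTER_CUBIC)
b=cv2.resize(t['img'][150:250,200:400,::-1],None,fx=4,fy=4,interpolation=cv2.INTER_CUBIC)
cv2.imwrite('pics/c3.png',cv2.resize(np.vstack([a,b]),None,fx=.6,fy=.6,interpolation=cv2.INTER_AREA))
```

```text
t 4.6667 p [ 0.4571 -0.2406  0.2092] yaw 78.99 F [-0.63  0.67 -4.33] M [-0.04  0.01  0.01] grip 0.024648957942423954 39.99745608307421
wrench_grip [([0.323, -0.528, 0.014], 0.97)]
wrench_grip [([0.461, -0.24, 0.206], 0.84), ([0.205, -0.296, 0.018], 0.74), ([0.32, -0.532, 0.014], 0.71)]
socket [([0.476, -0.139, 0.18], 0.53), ([0.272, -0.618, -0.001], 0.43)]
socket [([0.272, -0.615, 0.001], 0.57), ([0.478, -0.135, 0.185], 0.53), ([0.263, -0.368, 0.002], 0.45), ([0.56, 0.078, 0.153], 0.35)]
bolt_top [([0.559, 0.08, 0.15], 0.71), ([0.418, -0.005, 0.013], 0.46), ([0.671, -0.392, 0.015], 0.23)]
bolt_top [([0.558, 0.079, 0.153], 0.76)]
```

View pics/c3.png

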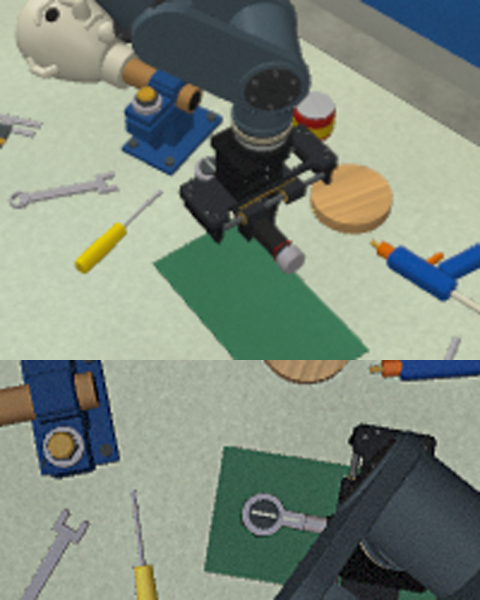

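Wrench is held level; the side view (scaled) shows the bolt at about (148,97), the top view shows the hub at (263,513) and the bolt at (63,446). I'll measure hub and bolt centres.

Run:
```python
from h import *
t=robot.camera('top'); im=t['img'].astype(int)
W=t['world_to_cam']; print('cam',-W[:3,:3].T@W[:3,3])
# hub: non-green in mat area
x0,y0=292,190; roi=im[y0:235,x0:322]
m=~((roi[...,1]-roi[...,0]>15)&(roi[...,1]-roi[...,2]>0))
m=m.astype(np.uint8)
for r in m: print(''.join('.#'[v] for v in r))
# brass
x1,y1=212,172; b=im[y1:200,x1:240]
br=(b[...,0]-b[...,2]>40)
for r in br: print(''.join('.#'[v] for v in r))
ys,xs=np.nonzero(br); c=[xs.mean()+x1,ys.mean()+y1]; print('brass',c,br.sum(),unproj(t,c,.149),unproj(t,c,.146))
```

```text
cam [ 0.43902416 -0.08081511  1.14260798]
#.............................
..............................
..............................
..............................
..............................
..............................
..............................
..............................
..............................
..............................
..............................
..............................
..............................
..............................
..............................
..............................
...............######.........
.............##########.......
...........#############......
..........###############.....
..........################....
.........#################....
.........##################...
.........#####################
.........#####################
.........#####################
........######################
.........#####################
.........#####################
..........###############.####
...........##############.....
............###########.......
.............########.........
...............##.............
..............................
..............................
..............................
..............................
..............................
..............................
..............................
..............................
..............................
..............................
..............................Traceback (most recent call last):
  File "<stdin>", line 12, in <module>
  File "<stdin>", line 12, in <genexpr>
TypeError: string indices must be integers, not 'numpy.bool'
```

Run:
```python
from h import *
t=robot.camera('top'); im=t['img'].astype(int)
x0,y0=292,195; roi=im[y0:235,x0:318]
m=(~((roi[...,1]-roi[...,0]>15)&(roi[...,1]-roi[...,2]>0))).astype(np.uint8)
# fit circle to left-side contour points
P=[]
for y in range(m.shape[0]):
    xs=np.nonzero(m[y])[0]
    if len(xs): P.append((xs[0]-.5+x0,y+y0))
for x in range(9,22):
    ys=np.nonzero(m[:,x])[0]
    if len(ys): P+= [(x+x0,ys[0]-.5+y0),(x+x0,ys[-1]+.5+y0)]
P=np.array(P)
for z in (.195,.21,.225):
    Q=unproj(t,P,z)[:,:2]; A=np.c_[2*Q,np.ones(len(Q))]; s=np.linalg.lstsq(A,(Q**2).sum(1),rcond=None)[0]
    print(z,s[:2],'r',np.sqrt(s[2]+s[:2]@s[:2]))
x1,y1=212,172; b=im[y1:200,x1:240]
br=(b[...,0]-b[...,2]>40).astype(np.uint8)
for r in br: print(''.join('.#'[v] for v in r))
ys,xs=np.nonzero(br); c=[xs.mean()+x1,ys.mean()+y1]; print('brass',c,br.sum(),unproj(t,c,.149),unproj(t,c,.146))
print('pred socket', (np.array([.4571,-.2406])+.1*np.array([np.cos(np.radians(79)),np.sin(np.radians(79))])))
```

```text
0.195 [ 0.47739391 -0.14122314] r 0.02223026056506385
0.21 [ 0.47678654 -0.14026692] r 0.021878370421230097
0.225 [ 0.47617918 -0.1393107 ] r 0.02152648027741395
##..........................
###.........................
#...........................
............................
............................
............................
............................
............................
...........#####............
..........#######...........
.........#########..........
.........#########..........
........###########.........
........###########.........
........###########.........
.........##########.........
.........#########..........
..........#######...........
...........#####............
............................
............................
............................
............................
............................
............................
............................
............................
............................
brass [np.float64(224.31), np.float64(184.29)] 100 [[0.56097379 0.07769907 0.149     ]] [[0.561342   0.07817767 0.146     ]]
pred socket [ 0.4761809  -0.14243728]
```

```bash
cat >> h.py <<'E'
B=np.array([.5605,.078]); L=.102
def brow(yaw,under):
    """row to put socket over bolt at wrench yaw, underside height"""
    a=np.radians(yaw); p=B-L*np.array([np.cos(a),np.sin(a)])
    row([p[0],p[1],under+.0248-.003],yaw)
E
python3 -c "
from h import *
brow(98,.170)"
```

```text
row [236.   74.2  13.4] [ -0.06  -0.05 -19.01] rows>= 5.9
```

>>> move_arm --series "236 74 0 0 0 -19;236 74 0 0 0 -19;236 74 0 0 0 -19;236 74 0 0 0 -19;236 74 0 0 0 -19;236 74 8 0 0 -19;236 74 13.4 0 0 -19;236 74 13.4 0 0 -19"

```text
time: 5.83
position: [0.5743, -0.0207, 0.194]
tool_rot: [0.654, 0.756, -0.001, -0.001]
ft_force: [0.2, -0.8, -3.8]
grip_width: 0.0249
grip_force: 40.0
```

Run:
```python
from h import *
st(); brow(98,.15)
s=robot.camera('side');t=robot.camera('top')
a=cv2.resize(s['img'][120:220,210:350,::-1],None,fx=4,fy=4,interpolation=cv2.INTER_CUBIC)
b=cv2.resize(t['img'][150:220,190:330,::-1],None,fx=4,fy=4,interpolation=cv2.INTER_CUBIC)
cv2.imwrite('pics/c4.png',cv2.resize(np.vstack([a,b]),None,fx=.85,fy=.85,interpolation=cv2.INTER_AREA))
for n in ("socket","bolt_top"):
  for c in (t,s): print(n,[(np.round(x['xyz'],3).tolist(),round(x['p'],2)) for x in robot.tip_of(c,n)])
```

```text
t 5.8333 p [ 0.5743 -0.0207  0.194 ] yaw 98.27 F [ 0.18 -0.84 -3.81] M [-0.09 -0.05  0.04] grip 0.024875733927869258 39.99760251492262
row [-2.3  0.1 19.2] [-0.15 -0.04  0.27] rows>= 0.5
socket [([0.27, -0.62, -0.002], 0.61), ([0.268, -0.37, 0.001], 0.46), ([0.559, 0.082, 0.171], 0.4)]
socket [([0.563, 0.08, 0.171], 0.61), ([0.271, -0.618, -0.002], 0.49), ([0.266, -0.368, 0.002], 0.39)]
bolt_top [([0.558, 0.079, 0.15], 0.59), ([0.706, -0.21, 0.009], 0.51)]
bolt_top [([0.559, 0.078, 0.153], 0.58)]
```

View pics/c4.png

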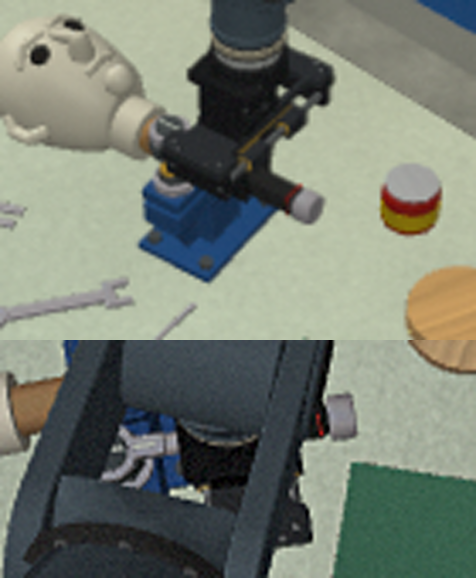

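The side view shows the hub just above the bolt at about (170,165) in the crop. It's aligned to within a couple of mm, so I'll lower it.

>>> move_arm --series "-2.3 0 8 0 0 0.3;-2.3 0 17 0 0 0.3;-2.3 0 19 0 0 0.3;-2.3 0 19 0 0 0.3"

```text
time: 6.47
position: [0.5738, -0.0256, 0.175]
tool_rot: [0.658, 0.753, -0.001, -0.001]
ft_force: [0.3, 0.2, -4.2]
grip_width: 0.0245
grip_force: 40.0
```

>>> move_arm --series "0 0 1 0 0 0;0 0 2 0 0 0;0 0 2 0 0 0;0 0 2 0 0 0"

```text
time: 6.8
position: [0.5751, -0.0253, 0.1746]
tool_rot: [0.658, 0.753, 0.0, 0.0]
ft_force: [-1.0, 0.3, -2.8]
grip_width: 0.0245
grip_force: 40.0
```

>>> move_arm --series "0 0 1 0 0 0;0 0 2 0 0 0;0 0 2 0 0 0;0 0 2 0 0 0"

```text
time: 7.13
position: [0.5749, -0.0253, 0.1725]
tool_rot: [0.658, 0.753, -0.0, -0.0]
ft_force: [-0.2, 0.5, -3.7]
grip_width: 0.0246
grip_force: 40.0
```

```bash
python3 -c "
from h import *
st(); brow(98,.145)"
```

```text
t 7.1333 p [ 0.5749 -0.0253  0.1725] yaw 97.7 F [-0.25  0.5  -3.71] M [-0.1  -0.13 -0.01] grip 0.024605751441124476 39.99734035693109
row [2.3 0.1 2.7] [-0.  -0.  -0.3] rows>= 0.1
```

>>> move_arm --series "2.3 0 0 0 0 0;2.3 0 1 0 0 0;2.3 0 1 0 0 0;2.3 0 1 0 0 0"

```text
time: 7.47
position: [0.5745, -0.023, 0.1715]
tool_rot: [0.658, 0.753, -0.0, -0.0]
ft_force: [-0.4, 0.6, -2.7]
grip_width: 0.0248
grip_force: 40.0
```

>>> move_arm --series "0 0 1 0 0 0;0 0 2 0 0 0;0 0 2 0 0 0;0 0 2 0 0 0"

```text
time: 7.8
position: [0.5745, -0.0233, 0.1697]
tool_rot: [0.658, 0.753, -0.0, -0.0]
ft_force: [-2.5, -1.4, 0.4]
grip_width: 0.0247
grip_force: 40.0
```

```bash
python3 -c "
from h import *
st(); brow(98,.144)"
```

```text
t 7.8 p [ 0.5745 -0.0233  0.1697] yaw 97.71 F [-2.55 -1.42  0.42] M [0.12 0.25 0.15] grip 0.024744275096819875 40.01102423295379
row [0.2 0.3 0.9] [-0.02  0.01 -0.29] rows>= 0.0
```

>>> move_arm --series "-0.5 -1.2 0 0 0 0;-0.5 -1.2 0.5 0 0 0;-0.5 -1.2 1 0 0 0;-0.5 -1.2 1 0 0 0;-0.5 -1.2 1 0 0 0"

```text
time: 8.22
position: [0.5738, -0.0239, 0.1688]
tool_rot: [0.658, 0.753, 0.0, 0.0]
ft_force: [-1.5, -1.0, 1.2]
grip_width: 0.0251
grip_force: 40.0
```

```bash
python3 -c "
from h import *
st()"
```

```text
t 8.2167 p [ 0.5738 -0.0239  0.1688] yaw 97.69 F [-1.52 -0.96  1.17] M [0.14 0.16 0.11] grip 0.025124817156777526 40.00239207409322
```

>>> move_arm --series "-0.5 -1 0 0 0 0;-0.5 -1 0.5 0 0 0;-0.5 -1 1 0 0 0;-0.5 -1 1 0 0 0;-0.5 -1 1 0 0 0"

```text
time: 8.63
position: [0.5732, -0.0243, 0.1677]
tool_rot: [0.658, 0.753, 0.001, 0.001]
ft_force: [1.3, 1.3, 2.6]
grip_width: 0.0248
grip_force: 40.0
```

```bash
python3 -c "
from h import *
st()"
```

```text
t 8.6333 p [ 0.5732 -0.0243  0.1677] yaw 97.67 F [1.34 1.33 2.65] M [ 0.57 -0.23 -0.11] grip 0.024799256433823497 40.00608419068158
```

>>> move_arm --series "0.1 -4.5 0.3 0 0 2.5;0.4 -8.9 0.5 0 0 5;0.9 -13.3 0.5 0 0 7.5;1.6 -17.7 0.5 0 0 10;1.6 -17.7 0.5 0 0 10"

```text
time: 9.05
position: [0.5551, -0.0258, 0.1673]
tool_rot: [0.722, 0.692, 0.0, 0.001]
ft_force: [1.3, -1.5, 2.0]
grip_width: 0.0247
grip_force: 40.0
```

```bash
python3 -c "
from h import *
st()"
```

```text
t 9.05 p [ 0.5551 -0.0258  0.1673] yaw 87.62 F [ 1.33 -1.47  1.99] M [ 0.2  -0.24 -0.04] grip 0.024721175838821913 40.00336895696819
```

>>> move_arm --series "0.1 -4.5 0.3 0 0 2.5;0.4 -8.9 0.5 0 0 5;0.9 -13.3 0.5 0 0 7.5;1.6 -17.7 0.5 0 0 10;1.6 -17.7 0.5 0 0 10"

```text
time: 9.47
position: [0.5374, -0.0234, 0.1667]
tool_rot: [0.779, 0.627, 0.0, 0.001]
ft_force: [0.4, -1.9, 2.1]
grip_width: 0.0247
grip_force: 40.0
```

```bash
python3 -c "
from h import *
st()"
```

```text
t 9.4667 p [ 0.5374 -0.0234  0.1667] yaw 77.7 F [ 0.35 -1.91  2.09] M [ 0.01 -0.24 -0.05] grip 0.024653335693267903 40.00166969373822
```

Run:
```python
from h import *
st()
s=robot.camera('side');t=robot.camera('top')
a=cv2.resize(s['img'][130:210,220:330,::-1],None,fx=6,fy=6,interpolation=cv2.INTER_CUBIC)
cv2.imwrite('pics/c5.png',a)
st()
for c in (t,s): print([(np.round(x['xyz'],3).tolist(),round(x['p'],2)) for x in robot.tip_of(c,'socket')])
```

```text
t 9.4667 p [ 0.5374 -0.0234  0.1667] yaw 77.7 F [ 0.35 -1.91  2.09] M [ 0.01 -0.24 -0.05] grip 0.024653335693267903 40.00166969373822
t 9.5667 p [ 0.5377 -0.0234  0.1667] yaw 77.82 F [-0.63 -2.52  2.01] M [-0.1  -0.16 -0.07] grip 0.024751590267585243 40.00057593919337
[([0.266, -0.368, -0.002], 0.59), ([0.271, -0.616, -0.001], 0.49)]
[([0.263, -0.37, -0.001], 0.64), ([0.269, -0.615, -0.004], 0.59)]
```

View pics/c5.png

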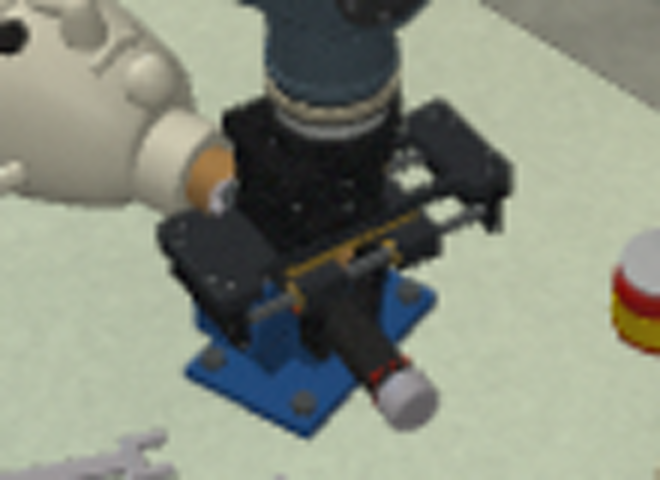

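Only the grip and ring end are visible here (ring at (405,400)); the hub is hidden by the gripper. I'll keep feeling for the flats.

>>> move_arm --series "0.1 -4.5 0.3 0 0 2.5;0.4 -8.9 0.5 0 0 5;0.9 -13.3 0.5 0 0 7.5;1.6 -17.7 0.5 0 0 10;1.6 -17.7 0.5 0 0 10"

```text
time: 10.08
position: [0.5202, -0.0176, 0.166]
tool_rot: [0.831, 0.557, 0.0, 0.0]
ft_force: [0.2, -3.2, 2.3]
grip_width: 0.0248
grip_force: 40.0
```

```bash
python3 -c "
from h import *
st()"
```

```text
t 10.0833 p [ 0.5202 -0.0176  0.166 ] yaw 67.68 F [ 0.23 -3.15  2.28] M [-0.1  -0.22 -0.05] grip 0.024821086747260423 40.001346403732896
```

>>> move_arm --series "-1.4 0.6 0 0 0 0;-1.3 -4 0.5 0 0 2.5;-1.1 -8.3 1 0 0 5;-1.1 -8.3 1 0 0 5"

```text
time: 10.42
position: [0.512, -0.0152, 0.1648]
tool_rot: [0.854, 0.52, -0.0, -0.0]
ft_force: [0.3, -1.1, 1.4]
grip_width: 0.0246
grip_force: 40.0
```

```bash
python3 -c "
from h import *
st()"
```

```text
t 10.4167 p [ 0.512  -0.0152  0.1648] yaw 62.72 F [ 0.35 -1.12  1.44] M [ 0.04 -0.17 -0.02] grip 0.024579196707785644 40.00107259489596
```

>>> move_arm --series "0.1 -3.6 0.7 0 0 2;0.3 -7.1 1.5 0 0 4;0.3 -7.1 2 0 0 4;0.3 -7.1 2 0 0 4"

```text
time: 10.75
position: [0.5052, -0.0114, 0.1621]
tool_rot: [0.871, 0.491, -0.001, -0.001]
ft_force: [0.1, 0.1, -3.6]
grip_width: 0.025
grip_force: 40.0
```

```bash
python3 -c "
from h import *
st()"
```

```text
t 10.75 p [ 0.5052 -0.0114  0.1621] yaw 58.85 F [ 0.05  0.1  -3.64] M [-0.11  0.03  0.01] grip 0.025030752100463224 39.99636626802385
```

It dropped onto the flats with no force, so I'll seat it fully.

>>> move_arm --series "0 0 1 0 0 0;0 0 2 0 0 0;0 0 3 0 0 0;0 0 3 0 0 0;0 0 3 0 0 0"

```text
time: 11.17
position: [0.5055, -0.0115, 0.1596]
tool_rot: [0.872, 0.49, -0.001, -0.001]
ft_force: [-0.3, 2.6, -4.5]
grip_width: 0.0246
grip_force: 40.0
```

>>> move_arm --series "0 0 1 0 0 0;0 0 2 0 0 0;0 0 2 0 0 0;0 0 2 0 0 0"

```text
time: 11.5
position: [0.5056, -0.0116, 0.1579]
tool_rot: [0.872, 0.49, -0.0, -0.0]
ft_force: [-2.2, 1.4, -2.3]
grip_width: 0.0249
grip_force: 40.0
```

```bash
python3 -c "
from h import *
st()"
```

```text
t 11.5 p [ 0.5056 -0.0116  0.1579] yaw 58.71 F [-2.15  1.44 -2.3 ] M [0.46 0.26 0.26] grip 0.024859549827705173 40.02629346214235
```

>>> move_arm --series "0 0 0.8 0 0 0;0 0 1.5 0 0 0;0 0 1.5 0 0 0;0 0 1.5 0 0 0"

```text
time: 11.83
position: [0.5057, -0.0116, 0.1564]
tool_rot: [0.872, 0.49, -0.0, -0.0]
ft_force: [-3.1, 3.3, -1.0]
grip_width: 0.0245
grip_force: 40.0
```

```bash
python3 -c "
from h import *
st()"
```

```text
t 11.8333 p [ 0.5057 -0.0116  0.1564] yaw 58.71 F [-3.06  3.3  -1.04] M [0.7  0.32 0.34] grip 0.024457433727165846 40.0490444060415
```

>>> move_arm --series "0 -1.3 0 0 0 0.75;0 -2.7 0 0 0 1.5;0 -2.7 0.5 0 0 1.5;0 -2.7 1 0 0 1.5;0 -2.7 1 0 0 1.5"

```text
time: 12.25
position: [0.5036, -0.0103, 0.1554]
tool_rot: [0.878, 0.479, -0.0, -0.0]
ft_force: [-2.6, 3.4, -0.7]
grip_width: 0.0246
grip_force: 40.1
```

```bash
python3 -c "
from h import *
st()"
```

```text
t 12.25 p [ 0.5036 -0.0103  0.1554] yaw 57.2 F [-2.55  3.43 -0.66] M [0.73 0.38 0.46] grip 0.024564539993527847 40.07256810553372
```

>>> move_arm --series "0.3 -0.8 0 0 0 0;0.6 -1.6 0 0 0 0;0.6 -1.6 0 0 0 0;0.6 -1.6 0 0 0 0"

```text
time: 12.58
position: [0.5032, -0.0097, 0.1555]
tool_rot: [0.878, 0.479, 0.0, 0.001]
ft_force: [-2.1, 0.4, -3.7]
grip_width: 0.0246
grip_force: 40.0
```

```bash
python3 -c "
from h import *
st()"
```

```text
t 12.5833 p [ 0.5032 -0.0097  0.1555] yaw 57.18 F [-2.11  0.38 -3.69] M [-0.17  0.27  0.12] grip 0.024611430984768007 40.00398335047066
```

>>> move_arm --series "0 -0.5 1 0 0 0;0 -0.5 2 0 0 0;0 -0.5 2 0 0 0;0 -0.5 2 0 0 0"

```text
time: 12.92
position: [0.5029, -0.0091, 0.1535]
tool_rot: [0.878, 0.478, 0.001, 0.0]
ft_force: [0.9, 0.2, -3.8]
grip_width: 0.0247
grip_force: 40.0
```

```bash
python3 -c "
from h import *
st()"
```

```text
t 12.9167 p [ 0.5029 -0.0091  0.1535] yaw 57.16 F [ 0.95  0.22 -3.78] M [-0.13  0.02  0.04] grip 0.024662218293151374 39.99637761153281
```

>>> move_arm --series "0 0 1 0 0 0;0 0 2 0 0 0;0 0 2 0 0 0;0 0 2 0 0 0"

```text
time: 13.25
position: [0.5029, -0.0092, 0.1521]
tool_rot: [0.878, 0.479, 0.001, 0.001]
ft_force: [-1.9, -2.7, 2.0]
grip_width: 0.0248
grip_force: 40.0
```

Run:
```python
from h import *
st()
s=robot.camera('side');t=robot.camera('top')
a=cv2.resize(s['img'][135:205,220:320,::-1],None,fx=5,fy=5,interpolation=cv2.INTER_CUBIC)
b=cv2.resize(t['img'][155:215,210:310,::-1],None,fx=5,fy=5,interpolation=cv2.INTER_CUBIC)
cv2.imwrite('pics/c6.png',cv2.resize(np.vstack([a,b]),None,fx=.9,fy=.9,interpolation=cv2.INTER_AREA))
for n in ("socket","wrench_grip"):
  for c in (t,s): print(n,[(np.round(x['xyz'],3).tolist(),round(x['p'],2)) for x in robot.tip_of(c,n)])
```

```text
t 13.25 p [ 0.5029 -0.0092  0.1521] yaw 57.18 F [-1.87 -2.74  2.03] M [-0.05 -0.09 -0.03] grip 0.024759509136499987 39.99697674997151
socket [([0.265, -0.368, -0.002], 0.62), ([0.272, -0.618, -0.001], 0.46)]
socket [([0.266, -0.368, -0.0], 0.66), ([0.271, -0.616, -0.004], 0.52)]
wrench_grip [([0.325, -0.529, 0.017], 0.94), ([0.2, -0.291, 0.02], 0.77)]
wrench_grip [([0.51, -0.008, 0.15], 0.74), ([0.204, -0.294, 0.014], 0.69), ([0.323, -0.53, 0.016], 0.62), ([0.791, -0.067, 0.028], 0.61)]
```

View pics/c6.png

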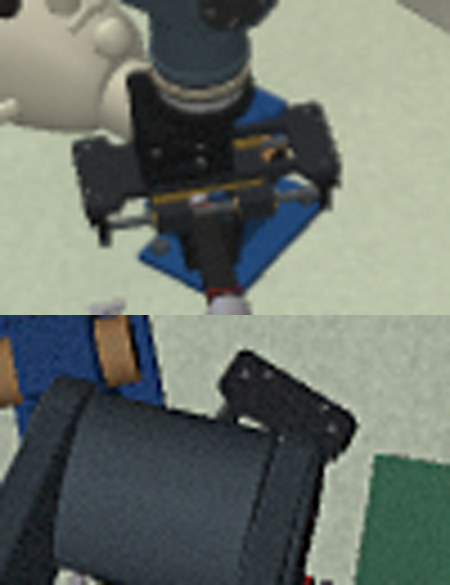

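Solid seat contact is felt at TCP z of about 0.1525. The wrench has pitched a few degrees nose-up in the pads from the pressing. I'll level it by pivoting about the socket.

>>> move_arm --series "0 0 -1.8 0 -1 0;0 0 -3.5 0 -2 0;0.1 0 -5 0 -2.9 0;0.1 0 -5 0 -2.9 0;0.1 0 -5 0 -2.9 0"

```text
time: 13.97
position: [0.5032, -0.0083, 0.1565]
tool_rot: [0.878, 0.479, -0.021, 0.013]
ft_force: [1.6, 2.1, 1.2]
grip_width: 0.025
grip_force: 40.0
```

Run:
```python
from h import *
st()
s=robot.camera('side')
o=robot.get_obs();Rm=R.from_quat(o['tool_rot']).as_matrix()
im=s['img'][188:215,255:285].astype(int)
# ring end pixels: bright grey-violet
m=(im.min(2)>105)&(abs(im[...,0]-im[...,1])<25)&(im[...,2]>=im[...,1])
for r in m.astype(int): print(''.join('.#'[v] for v in r))
d=Rm[:,0]*[1,1,0]; d/=np.linalg.norm(d); g=o['position']+[0,0,-.0078]+.002*d
for p in (0,-3,-6,3): 
    a=np.radians(p); print(p,proj(s,g-.076*(d*np.cos(a)+np.array([0,0,np.sin(a)]))))
```

```text
t 13.9667 p [ 0.5032 -0.0083  0.1565] yaw 57.22 F [1.64 2.07 1.21] M [ 0.41 -0.68 -0.09] grip 0.02500475451985324 40.00303577631712
..............................
..............................
..............................
..............................
..............................
..............................
..............................
..............................
..............................
..............................
..............................
.............#####............
............#######...........
...........########...........
...........#########..........
...........########...........
...........###................
...........##.................
..............................
..................#...........
..............................
..............................
..........##..................
.........#....................
.........#....................
.......#......................
......#.......................
0 [[270.27757157 203.29365259]]
-3 [[270.23636313 202.48057575]]
-6 [[270.18275684 201.62141965]]
3 [[270.30632997 204.05847239]]
```

```bash
cat >> h.py <<'E'
def tq():
    o=robot.get_obs(); Rm=R.from_quat(o['tool_rot']).as_matrix(); F=o['ft_force']
    x=Rm[:,0]; r=np.array([B[0]-.001-o['position'][0],B[1]-.001-o['position'][1]])
    print('t',o['time'].__round__(2),'z',o['position'][2].round(4),'yaw',np.degrees(np.arctan2(x[1],x[0])).round(2),'Ftool',(Rm.T@F).round(2),'r',np.linalg.norm(r).round(4),'bearing',np.degrees(np.arctan2(r[1],r[0])).round(2),'M',o['moment'].round(2))
E
python3 -c "
from h import *
tq()"
```

```text
t 14.02 z 0.1565 yaw 57.2 Ftool [ 2.27  0.87 -0.6 ] r 0.1023 bearing 56.53 M [ 0.45 -0.64 -0.16]
```

>>> move_arm --series "0 -2.7 0 0.08 0 1.5;0.1 -5.3 0 0.15 0 3;0.3 -8 0 0.23 0 4.5;0.3 -8 0 0.23 0 4.5"

```text
time: 14.35
position: [0.4957, -0.0041, 0.1565]
tool_rot: [0.896, 0.443, -0.023, 0.011]
ft_force: [2.0, -0.3, 0.5]
grip_width: 0.0248
grip_force: 40.0
```

```bash
python3 -c "
from h import *
tq()"
```

```text
t 14.35 z 0.1565 yaw 52.65 Ftool [ 0.91  1.77 -0.51] r 0.1032 bearing 51.8 M [ 0.26 -0.56 -0.12]
```

>>> move_arm --series "0.1 -2.7 0 0.08 0 1.5;0.3 -5.3 0 0.15 0 3;0.3 -5.3 0 0.15 0 3"

```text
time: 14.6
position: [0.492, -0.0008, 0.1565]
tool_rot: [0.907, 0.421, -0.023, 0.011]
ft_force: [2.2, -1.0, 1.6]
grip_width: 0.0247
grip_force: 40.0
```

```bash
python3 -c "
from h import *
tq()"
```

```text
t 14.6 z 0.1565 yaw 49.75 Ftool [ 0.55  2.31 -1.63] r 0.103 bearing 49.05 M [ 0.22 -0.63  0.07]
```

>>> move_arm --series "0.1 -2.7 0 0.08 0 1.5;0.3 -5.3 0 0.15 0 3;0.3 -5.3 0 0.15 0 3"

```text
time: 14.85
position: [0.4885, 0.0023, 0.1566]
tool_rot: [0.917, 0.397, -0.023, 0.011]
ft_force: [2.7, -2.0, -0.1]
grip_width: 0.0247
grip_force: 40.1
```

```bash
python3 -c "
from h import *
tq()"
```

```text
t 14.85 z 0.1566 yaw 46.86 Ftool [0.43 3.34 0.11] r 0.103 bearing 46.44 M [-0.09 -0.67  0.43]
```

```bash
cat >> h.py <<'E'
def C():
    o=robot.get_obs(); r=B-.001-o['position'][:2]; F=o['ft_force']; print('C',round(o['moment'][2]-(r[0]*F[1]-r[1]*F[0]),3)); tq()
E
python3 -c "
from h import *
C()"
```

```text
C 0.771
t 14.85 z 0.1566 yaw 46.86 Ftool [0.43 3.34 0.11] r 0.103 bearing 46.44 M [-0.09 -0.67  0.43]
```

>>> move_arm --series "0.1 -2.7 0 0.08 0 1.5;0.3 -5.3 0 0.15 0 3;0.3 -5.3 0 0.15 0 3"

```text
time: 15.1
position: [0.4847, 0.0061, 0.1566]
tool_rot: [0.927, 0.373, -0.023, 0.01]
ft_force: [2.4, -3.5, 1.0]
grip_width: 0.0246
grip_force: 40.1
```

```bash
python3 -c "
from h import *
C()"
```

```text
C 0.885
t 15.1 z 0.1566 yaw 43.84 Ftool [-0.76  4.21 -0.93] r 0.1031 bearing 43.43 M [-0.32 -0.61  0.45]
```

>>> move_arm --series "0.1 -2.7 0 0.08 0 1.5;0.3 -5.3 0 0.15 0 3;0.3 -5.3 0 0.15 0 3"

```text
time: 15.35
position: [0.481, 0.0101, 0.1566]
tool_rot: [0.937, 0.349, -0.024, 0.01]
ft_force: [1.0, -3.5, 0.8]
grip_width: 0.0248
grip_force: 40.1
```

```bash
python3 -c "
from h import *
C()"
```

```text
C 0.849
t 15.35 z 0.1566 yaw 40.83 Ftool [-1.61  3.28 -0.68] r 0.1031 bearing 40.41 M [-0.5  -0.6   0.51]
```

>>> move_arm --series "0.1 -2.7 0 0.08 0 1.5;0.3 -5.3 0 0.15 0 3;0.7 -8 0 0.23 0 4.5;0.7 -8 0 0.23 0 4.5"

```text
time: 15.68
position: [0.476, 0.0164, 0.1565]
tool_rot: [0.95, 0.312, -0.025, 0.009]
ft_force: [0.8, -4.7, 1.5]
grip_width: 0.0248
grip_force: 40.1
```

```bash
python3 -c "
from h import *
C()"
```

```text
C 0.903
t 15.68 z 0.1565 yaw 36.32 Ftool [-2.18  4.25 -1.34] r 0.1032 bearing 35.95 M [-0.72 -0.46  0.46]
```

>>> move_arm --series "0.1 -2.7 0 0.08 0 1.5;0.3 -5.3 0 0.15 0 3;0.3 -5.3 0 0.15 0 3"

```text
time: 15.93
position: [0.473, 0.0206, 0.1565]
tool_rot: [0.958, 0.287, -0.025, 0.008]
ft_force: [0.4, -7.6, 0.6]
grip_width: 0.0246
grip_force: 40.1
```

```bash
python3 -c "
from h import *
C()"
```

```text
C 1.223
t 15.93 z 0.1565 yaw 33.35 Ftool [-3.88  6.54 -0.43] r 0.1032 bearing 33.12 M [-1.01 -0.49  0.55]
```

```bash
python3 -c "
from h import *
for i in range(5):
    C(); t=robot.camera('top')
cv2.imwrite('pics/c7.png',cv2.resize(t['img'][165:215,200:270,::-1],None,fx=8,fy=8,interpolation=cv2.INTER_CUBIC))"
```

```text
C 1.223
t 15.93 z 0.1565 yaw 33.35 Ftool [-3.88  6.54 -0.43] r 0.1032 bearing 33.12 M [-1.01 -0.49  0.55]
C 1.163
t 15.98 z 0.1565 yaw 33.4 Ftool [-3.43  5.66 -1.83] r 0.1032 bearing 33.22 M [-0.92 -0.47  0.58]
C 1.115
t 16.03 z 0.1565 yaw 33.41 Ftool [-4.1   5.33 -1.43] r 0.1032 bearing 33.24 M [-0.9  -0.46  0.56]
C 1.127
t 16.08 z 0.1565 yaw 33.41 Ftool [-3.08  5.08 -1.98] r 0.1032 bearing 33.23 M [-0.91 -0.42  0.6 ]
C 1.189
t 16.13 z 0.1565 yaw 33.4 Ftool [-2.25  5.29 -1.  ] r 0.1032 bearing 33.23 M [-0.88 -0.48  0.64]
```

View pics/c7.png

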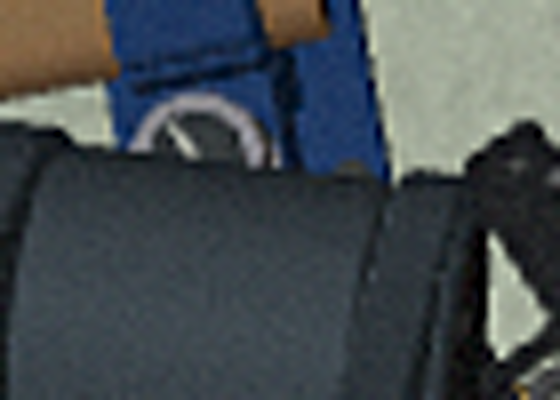

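The top view shows the hub with its white index line from about (165,122) to (195,160) in the crop, seemingly turned less than the handle. I'll measure that line's yaw.

```bash
cat >> h.py <<'E'
def hubyaw():
    t=robot.camera('top'); x0,y0=217,178
    im=cv2.resize(t['img'][y0:y0+10,x0:x0+13].astype(np.float32).mean(2),None,fx=1,fy=1)
    return t,im,x0,y0
E
python3 - <<'E'
from h import *
t,im,x0,y0=hubyaw()
print(im.astype(int))
p=unproj(t,[[165/8+200,122/8+165],[195/8+200,160/8+165]],.17); d=p[0]-p[1]; print(np.degrees(np.arctan2(d[1],d[0])), p)
C()
E
```

```text
[[ 57  58 101 145 138 138 137 135 134 139 140 142 111]
 [ 54 102 143 137  82  86  48  48  46  63  94 142 143]
 [ 76 147 133  89 123  62  46  52  54  53  50  81 140]
 [125 139  91  40 143 133  63  59  56  54  57  50  55]
 [141 150  50  51  38 184 135  54  53  59  58  51  34]
 [142 125  55  48  50 106 191  92  61  60  62  51  51]
 [ 20  28  37  29  37  37 109 112  52  60  57  56  52]
 [ 40  33  42  43  41  29  26  22  33  25  44  34  39]
 [ 53  38  40  42  45  38  43  45  35  33  37  45  37]
 [ 41  48  46  49  44  46  47  45  44  38  48  44  35]]
37.83206367368327 [[0.5690316  0.08387947 0.17      ]
 [0.55654905 0.07418581 0.17      ]]
C 1.195
t 16.23 z 0.1565 yaw 33.4 Ftool [-2.59  5.8  -2.12] r 0.1032 bearing 33.23 M [-0.88 -0.41  0.6 ]
```

```bash
cat >> h.py <<'E'
def look(n=3):
    cs=[]; ims=[]
    for i in range(n):
        t=robot.camera('top'); ims.append(t['img'].astype(float).mean(2))
        o=robot.get_obs(); r=B-.001-o['position'][:2]; F=o['ft_force']; cs.append([o['moment'][2]-(r[0]*F[1]-r[1]*F[0]),np.hypot(*F[:2])])
    im=np.mean(ims,0); P=[]
    for y in range(180,185):
        w=np.clip(im[y,220:227]-65,0,None); w[0]*=(y>180)*0
        if w.sum()>60: P.append((y,(w*np.arange(220,227)).sum()/w.sum()))
    P=np.array(P); k=np.polyfit(P[:,0],P[:,1],1)[0]; print('C,Fxy',np.mean(cs,0).round(3),'line yaw',np.degrees(np.arctan(k)).round(1)-.5,P[:,1].round(2)); tq()
E
python3 -c "
from h import *
look()"
```

```text
C,Fxy [1.145 6.043] line yaw 33.4 [221.47 222.38 222.92 223.53]
t 16.38 z 0.1565 yaw 33.4 Ftool [-3.32  5.31 -1.83] r 0.1033 bearing 33.22 M [-0.87 -0.47  0.58]
```

>>> move_arm --series "0.1 -1.8 0 0.05 0 1;0.2 -3.6 0 0.1 0 2;0.2 -3.6 0 0.1 0 2"

```text
time: 16.63
position: [0.4711, 0.0236, 0.1565]
tool_rot: [0.962, 0.27, -0.025, 0.008]
ft_force: [-0.4, -6.5, 3.2]
grip_width: 0.0246
grip_force: 40.1
```

```bash
python3 -c "
from h import *
look()"
```

```text
C,Fxy [1.112 6.724] line yaw 36.2 [221.45 222.38 222.96 223.74]
t 16.78 z 0.1565 yaw 31.4 Ftool [-3.87  5.55 -2.11] r 0.1033 bearing 31.22 M [-1.   -0.38  0.55]
```

>>> move_arm --series "0.1 -1.8 0 0.05 0 1;0.2 -3.6 0 0.1 0 2;0.2 -3.6 0 0.1 0 2"

```text
time: 17.03
position: [0.4692, 0.0267, 0.1565]
tool_rot: [0.967, 0.253, -0.026, 0.008]
ft_force: [0.3, -7.2, 2.5]
grip_width: 0.0247
grip_force: 40.1
```

```bash
python3 -c "
from h import *
look()"
```

```text
C,Fxy [1.129 6.87 ] line yaw 34.7 [221.47 222.37 222.82 223.68]
t 17.18 z 0.1565 yaw 29.4 Ftool [-4.61  6.44 -2.01] r 0.1033 bearing 29.2 M [-1.05 -0.34  0.53]
```

The torque is level at about 1.13 N m, and the hub line stays put while the handle has swung 4°, so the joint is breaking over. A small 2° more will make it definite, then I'll back off.

>>> move_arm --series "0.1 -1.8 0 0.05 0 1;0.2 -3.6 0 0.1 0 2;0.2 -3.6 0 0.1 0 2"

```text
time: 17.43
position: [0.4675, 0.0299, 0.1564]
tool_rot: [0.971, 0.236, -0.026, 0.007]
ft_force: [-0.9, -8.1, 2.3]
grip_width: 0.0247
grip_force: 40.1
```

```bash
python3 -c "
from h import *
look(2)"
```

```text
C,Fxy [1.204 7.754] line yaw 35.0 [221.47 222.36 222.81 223.69]
t 17.53 z 0.1564 yaw 27.39 Ftool [-4.61  6.49 -1.88] r 0.1034 bearing 27.19 M [-1.11 -0.36  0.45]
```

>>> move_arm --series "0 3.6 0 -0.1 0 -2;-0.3 7.1 0 -0.2 0 -4;-0.5 10.7 0 -0.3 0 -6;-0.5 12.4 0 -0.36 0 -7;-0.5 12.4 0 -0.36 0 -7"

```text
time: 17.95
position: [0.4742, 0.0188, 0.1564]
tool_rot: [0.955, 0.295, -0.024, 0.009]
ft_force: [2.5, -4.8, 0.1]
grip_width: 0.0244
grip_force: 40.1
```

```bash
python3 -c "
from h import *
look(2)"
```

```text
C,Fxy [1.117 5.481] line yaw 32.4 [221.61 222.37 222.91]
t 18.05 z 0.1565 yaw 34.29 Ftool [-1.76  5.41 -1.5 ] r 0.1032 bearing 34.13 M [-0.86 -0.65  0.52]
```

>>> move_arm --series "0 3.6 0 -0.1 0 -2;-0.1 7.1 0 -0.2 0 -4;-0.1 7.1 0 -0.2 0 -4;-0.1 7.1 0 -0.2 0 -4"

```text
time: 18.38
position: [0.4774, 0.0143, 0.1563]
tool_rot: [0.945, 0.326, -0.024, 0.008]
ft_force: [2.1, -2.5, 1.2]
grip_width: 0.025
grip_force: 40.0
```

```bash
python3 -c "
from h import *
look(2)"
```

```text
C,Fxy [0.136 2.939] line yaw 30.9 [221.32]
t 18.48 z 0.1564 yaw 38.1 Ftool [ 0.49  2.69 -1.58] r 0.1033 bearing 37.35 M [-0.15 -0.69 -0.19]h.py:46: RankWarning: Polyfit may be poorly conditioned
  P=np.array(P); k=np.polyfit(P[:,0],P[:,1],1)[0]; print('C,Fxy',np.mean(cs,0).round(3),'line yaw',np.degrees(np.arctan(k)).round(1)-.5,P[:,1].round(2)); tq()
```

Released (torque about 0). Lifting off straight up.

>>> move_arm --series "0 1.2 0 0 0 0;-0.2 1.2 -4 0 0 0;-0.4 1.2 -8 0 0 0;-0.6 1.2 -12 0 0 0;-0.8 1.2 -16 0 0 0;-1 1.2 -20 0 0 0;-1 1.2 -20 0 0 0"

```text
time: 19.07
position: [0.4793, 0.015, 0.176]
tool_rot: [0.945, 0.327, -0.022, 0.007]
ft_force: [8.1, 6.9, -10.2]
grip_width: 0.0246
grip_force: 40.0
```

```bash
python3 -c "
from h import *
st()"
```

```text
t 19.0667 p [0.4793 0.015  0.176 ] yaw 38.15 F [  8.12   6.93 -10.19] M [ 0.87 -1.25  0.13] grip 0.024582702840157407 39.996274346485734
```

>>> move_arm --series "1.5 0 0 0 0 0;3 0 0 0 0 0;3 0 0 0 0 0;3 0 0 0 0 0"

```text
time: 19.4
position: [0.4794, 0.0152, 0.1758]
tool_rot: [0.945, 0.327, -0.025, 0.008]
ft_force: [1.6, -0.2, -4.8]
grip_width: 0.0246
grip_force: 40.0
```

Run:
```python
from h import *
st()
s=robot.camera('side')
a=cv2.resize(s['img'][120:220,190:320,::-1],None,fx=6,fy=6,interpolation=cv2.INTER_CUBIC)
cv2.imwrite('pics/c8.png',a)
```

```text
t 19.4 p [0.4794 0.0152 0.1758] yaw 38.19 F [ 1.55 -0.16 -4.8 ] M [-0.1  -0.36 -0.01] grip 0.024575297710378127 39.98912863433361
```

View pics/c8.png

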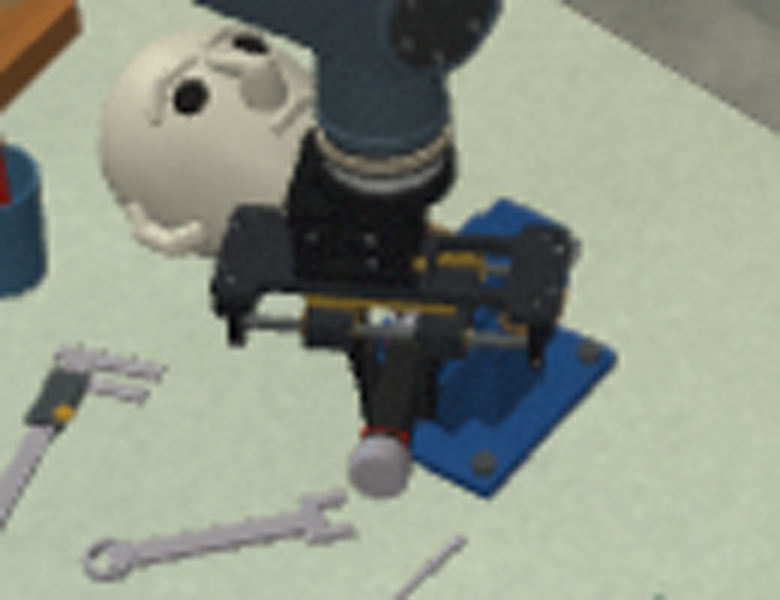

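Forces relaxed. The side view shows the wrench still held and the head and clamp untouched. Lifting on.

>>> move_arm --series "-0.2 0 -4 0 0 0;-0.4 0 -8 0 0 0;-0.6 0 -12 0 0 0;-0.6 0 -12 0 0 0"

```text
time: 19.78
position: [0.4818, 0.0167, 0.1882]
tool_rot: [0.945, 0.326, -0.022, 0.007]
ft_force: [7.8, 6.5, -9.7]
grip_width: 0.0247
grip_force: 40.0
```

```bash
python3 -c "
from h import *
st()"
```

```text
t 19.7833 p [0.4818 0.0167 0.1882] yaw 38.12 F [ 7.76  6.49 -9.67] M [ 0.94 -1.05  0.22] grip 0.024741865884769013 39.994989121332765
```

The pull shows that the socket still hangs on the bolt while the wrench pitches in the pads. I'll estimate the handle pitch from the ring end.

```bash
cat >> h.py <<'E'
def pitch():
    s=robot.camera('side'); o=robot.get_obs(); Rm=R.from_quat(o['tool_rot']).as_matrix()
    d=Rm[:,0]*[1,1,0]; d/=np.linalg.norm(d); g=o['position']+[0,0,-.0078]+.002*d
    f=lambda p: proj(s,g-.077*(d*np.cos(p)+np.array([0,0,np.sin(p)])))[0]
    u0,v0=f(0).astype(int); x0,y0=u0-20,v0-20
    im=s['img'][y0:y0+40,x0:x0+40].astype(int)
    m=((im.min(2)>95)&(im[...,0]-im[...,2]<6)&(im[...,1]<=im[...,0]+3)&(im[...,1]<im[...,2]+6)).astype(np.uint8)
    n,l,stt,ce=cv2.connectedComponentsWithStats(m)
    for i in range(1,n):
        if stt[i,4]>12: print('blob',ce[i].round(1)+[x0,y0],stt[i,4])
    for p in (-10,0,10,20): print(p,f(np.radians(p)).round(1))
    print('axis tilt tool x z',Rm[2,0])
E
python3 -c "
from h import *
pitch();C()"
```

```text
blob [252.6 192.6] 76
blob [240.2 206.6] 75
blob [263.2 212.2] 13
-10 [252.5 194. ]
0 [252.7 197. ]
10 [253.  199.4]
20 [253.3 201.3]
axis tilt tool x z -0.04582557690269777
C 0.142
t 19.83 z 0.1881 yaw 38.12 Ftool [11.02 -0.15 10.23] r 0.0984 bearing 37.84 M [ 0.98 -1.04  0.16]
```

>>> move_arm --series "0.5 0 5 0 3 0;0 0 10 0 6 0;-0.7 0 15 0 9 0;-1.6 0 20 0 12 0;-2.9 0 25 0 15 0;-2.9 0 25 0 15 0;-2.9 0 25 0 15 0" --newtons 60

```text
time: 20.42
position: [0.4747, 0.012, 0.1631]
tool_rot: [0.94, 0.325, 0.097, -0.035]
ft_force: [-5.2, -6.0, -2.2]
grip_width: 0.0245
grip_force: 60.0
```

```bash
python3 -c "
from h import *
st();pitch();C()"
```

```text
t 20.4167 p [0.4747 0.012  0.1631] yaw 38.11 F [-5.17 -5.96 -2.24] M [-1.31  1.   -0.26] grip 0.024462657234699786 59.9785724747926
blob [246.6 204.8] 151
blob [262.9 212.5] 14
-10 [252.4 200.9]
0 [252.6 203.9]
10 [252.8 206.3]
20 [253.2 208. ]
axis tilt tool x z 0.2050051680939445
C -0.161
t 20.47 z 0.1631 yaw 38.2 Ftool [-8.69  1.51 -0.46] r 0.1068 bearing 37.52 M [-1.45  1.05 -0.33]
```

>>> move_arm --series "-1 0 0 0 0 0;-2.5 0 0 0 0 0;-2.5 0 0 0 0 0;-2.5 0 0 0 0 0"

```text
time: 20.8
position: [0.4748, 0.0114, 0.1629]
tool_rot: [0.94, 0.326, 0.099, -0.035]
ft_force: [-0.5, -1.5, -3.9]
grip_width: 0.0244
grip_force: 60.0
```

```bash
python3 -c "
from h import *
st();C()
s=robot.camera('side');t=robot.camera('top')
for n in ('socket','wrench_grip'):
  for c in (t,s): print(n,[(np.round(x['xyz'],3).tolist(),round(x['p'],2)) for x in robot.tip_of(c,n)])
"
```

```text
t 20.8 p [0.4748 0.0114 0.1629] yaw 38.23 F [-0.51 -1.47 -3.88] M [-0.5   0.43 -0.06] grip 0.024413936156233575 59.97111847624183
C 0.031
t 20.8 z 0.1629 yaw 38.23 Ftool [-2.09  0.84  3.52] r 0.1071 bearing 37.74 M [-0.5   0.43 -0.06]
socket [([0.27, -0.617, -0.004], 0.7), ([0.268, -0.368, -0.002], 0.5)]
socket [([0.263, -0.366, 0.0], 0.55), ([0.269, -0.614, 0.0], 0.5)]
wrench_grip [([0.477, 0.017, 0.156], 0.86), ([0.321, -0.53, 0.014], 0.86), ([0.202, -0.291, 0.023], 0.8), ([0.419, 0.122, 0.008], 0.17)]
wrench_grip [([0.321, -0.529, 0.015], 0.75), ([0.202, -0.294, 0.018], 0.57), ([0.486, 0.013, 0.158], 0.53)]
```

>>> move_arm --series "0.4 0 -2 0 0 0;0.8 0 -4 0 0 0;1.2 0 -6 0 0 0;1.2 0 -6 0 0 0"

```text
time: 21.43
position: [0.4758, 0.0109, 0.1696]
tool_rot: [0.94, 0.325, 0.1, -0.034]
ft_force: [0.7, -0.1, -3.8]
grip_width: 0.0245
grip_force: 60.0
```

```bash
python3 -c "
from h import *
st();C();pitch()
"
```

```text
t 21.4333 p [0.4758 0.0109 0.1696] yaw 38.17 F [ 0.68 -0.12 -3.79] M [-0.25  0.19  0.  ] grip 0.02451784404500976 59.971928503364325
C 0.059
t 21.43 z 0.1696 yaw 38.17 Ftool [-0.35  0.51  3.8 ] r 0.1067 bearing 38.29 M [-0.25  0.19  0.  ]
blob [253.3 201.7] 78
blob [240.2 206.5] 75
blob [262.6 212.8] 15
-10 [252.7 199.7]
0 [252.9 202.6]
10 [253.2 205. ]
20 [253.5 206.8]
axis tilt tool x z 0.2107235296296141
```

>>> move_arm --series "0.8 0 -4 0 0 0;1.6 0 -8 0 0 0;2.4 0 -12 0 0 0;3.2 0 -16 0 0 0;3.2 0 -16 0 0 0"

```text
time: 21.9
position: [0.4756, 0.0106, 0.1864]
tool_rot: [0.94, 0.325, 0.101, -0.034]
ft_force: [0.0, -0.7, -4.0]
grip_width: 0.0247
grip_force: 60.0
```

```bash
python3 -c "
from h import *
st();C()
"
```

```text
t 21.9 p [0.4756 0.0106 0.1864] yaw 38.19 F [ 0.05 -0.67 -4.05] M [-0.24  0.19 -0.03] grip 0.024706163964510246 59.97183736413717
C 0.028
t 21.9 z 0.1864 yaw 38.19 Ftool [-1.22  0.55  3.88] r 0.107 bearing 38.33 M [-0.24  0.19 -0.03]
```

```bash
cat >> h.py <<'E'
def trow(xyz,dyaw):
    o=robot.get_obs(); R0=R.from_quat(o['tool_rot']); w=R0.inv().apply([0,0,np.radians(dyaw)])
    d=R0.inv().apply(np.array(xyz)-o['position'])*1000
    print('trow',d.round(1),np.degrees(w).round(2),'rows',np.linalg.norm(d)/41.7,dyaw/7.16)
E
python3 -c "
from h import *
o=robot.get_obs()['position']; trow(o+[0,0,.03],0); trow([.456,-.246,.21],40.8)
"
```

```text
trow [  6.3   0.1 -29.3] [0. 0. 0.] rows 0.7194244604316548 0.0
trow [-165.2  189.7  -59.4] [  8.6    0.08 -39.88] rows 6.19848469490513 5.698324022346368
```

>>> move_arm --series "6 0 -29 0 0 0;-165 190 -59.5 8.6 0 -40;-165 190 -59.5 8.6 0 -40;-165 190 -59.5 8.6 0 -40;-165 190 -59.5 8.6 0 -40;-165 190 -59.5 8.6 0 -40;-165 190 -59.5 8.6 0 -40;-165 190 -59.5 8.6 0 -40"

```text
time: 22.57
position: [0.4564, -0.2514, 0.209]
tool_rot: [0.766, 0.634, 0.081, -0.065]
ft_force: [0.4, -0.8, -2.6]
grip_width: 0.0247
grip_force: 60.0
```

```bash
python3 -c "
from h import *
st();trow([.456,-.246,.06],0)
print('tilt',R.from_quat(robot.get_obs()['tool_rot']).as_matrix().round(3).tolist())
pitch()
for c in ('top','side'):
  t=robot.camera(c)
  for n in ('socket','wrench_grip','mat_top'): print(c,n,[(np.round(x['xyz'],3).tolist(),round(x['p'],2)) for x in robot.tip_of(t,n)])
"
```

```text
t 22.5667 p [ 0.4564 -0.2514  0.209 ] yaw 79.25 F [ 0.41 -0.85 -2.62] M [-0.41 -0.13 -0.02] grip 0.024674918986934892 59.97191369533539
trow [-25.5  -1.9 146.9] [0. 0. 0.] rows 3.575290263169319 0.0
tilt [[0.183, 0.982, 0.042], [0.961, -0.187, 0.201], [0.205, 0.003, -0.979]]
blob [323.  238.8] 90
-10 [325.9 237.7]
0 [325.9 240.7]
10 [325.3 243.1]
20 [324.4 244.9]
axis tilt tool x z 0.1994270251119024
top socket [([0.269, -0.618, -0.002], 0.53), ([0.473, -0.15, 0.183], 0.51)]
top wrench_grip [([0.323, -0.527, 0.017], 0.86), ([0.471, -0.236, 0.005], 0.31)]
top mat_top [([0.47, -0.239, 0.001], 0.97), ([0.621, 0.096, -0.001], 0.7)]
side socket [([0.263, -0.369, 0.001], 0.67), ([0.27, -0.616, -0.002], 0.57), ([0.476, -0.139, 0.186], 0.45)]
side wrench_grip [([0.32, -0.53, 0.018], 0.81), ([0.463, -0.242, 0.202], 0.75), ([0.203, -0.295, 0.019], 0.69)]
side mat_top [([0.468, -0.244, 0.004], 0.6)]
```

>>> move_arm --series "-6.5 0 37 0 0 0;-13 0 75 0 0 0;-20 0 111 0 0 0;-26 0 147 0 0 0;-26 0 147 0 0 0;-26 0 147 0 0 0"

```text
time: 23.52
position: [0.4558, -0.2386, 0.0584]
tool_rot: [0.767, 0.633, 0.081, -0.07]
ft_force: [0.1, -0.1, -3.4]
grip_width: 0.0246
grip_force: 60.0
```

```bash
python3 -c "
from h import *
st();o=robot.get_obs()['position']; trow([o[0],o[1],.033],0);trow([o[0],o[1],.0305],0)
"
```

```text
t 23.5167 p [ 0.4558 -0.2386  0.0584] yaw 79.08 F [ 0.12 -0.1  -3.37] M [-0.38 -0.03  0.01] grip 0.02464737132398011 59.97199947014451
trow [-5.4  0.1 24.8] [0. 0. 0.] rows 0.609023537362573 0.0
trow [-6.   0.1 27.3] [0. 0. 0.] rows 0.6689755757318776 0.0
```

>>> move_arm --series "-3 0 14 0 0 0;-5.4 0 25 0 0 0;-5.4 0 25 0 0 0;-5.9 0 27 0 0 0;-5.9 0 27 0 0 0"

```text
time: 23.93
position: [0.4573, -0.2413, 0.0335]
tool_rot: [0.767, 0.633, 0.081, -0.066]
ft_force: [-0.0, -0.1, -4.1]
grip_width: 0.0248
grip_force: 60.0
```

```bash
python3 -c "
from h import *
st()
"
```

```text
t 23.9333 p [ 0.4573 -0.2413  0.0335] yaw 79.11 F [-0.04 -0.06 -4.12] M [-0.36 -0.01  0.03] grip 0.024768520549027676 59.97198874130845
```

>>> move_arm --series "-0.3 0 1.5 0 0 0;-0.6 0 3 0 0 0;-0.6 0 3 0 0 0;-0.6 0 3 0 0 0"

```text
time: 24.27
position: [0.4572, -0.2411, 0.0299]
tool_rot: [0.767, 0.633, 0.081, -0.066]
ft_force: [0.1, 0.9, 2.8]
grip_width: 0.0247
grip_force: 60.0
```

```bash
python3 -c "
from h import *
st()
"
```

```text
t 24.2667 p [ 0.4572 -0.2411  0.0299] yaw 79.1 F [0.13 0.94 2.75] M [-0.44 -0.12  0.01] grip 0.02465809920194598 59.97327430173755
```

>>> move_arm --series "0 0 -0.5 0 0 0;0 0 -0.5 0 0 0;0 0 -0.5 0 0 0;0 0 -0.5 0 0 0;0 0 -0.5 0 0 0;0 0 -0.5 0 0 0;0 0 -0.5 0 0 0;0 0 -0.5 0 0 0" --jaw 1 --newtons 10

```text
time: 24.93
position: [0.4566, -0.2408, 0.0295]
tool_rot: [0.767, 0.633, 0.081, -0.067]
ft_force: [-0.6, -0.2, -0.8]
grip_width: 0.0701
grip_force: 0.0
```

>>> move_arm --series "0 0 -0.5 0 0 0;0 0 -0.5 0 0 0;0 0 -0.5 0 0 0;0 0 -0.5 0 0 0;0 0 -0.5 0 0 0;0 0 -0.5 0 0 0"

```text
time: 25.43
position: [0.4566, -0.2409, 0.0301]
tool_rot: [0.767, 0.633, 0.081, -0.067]
ft_force: [-0.8, -0.1, 0.4]
grip_width: 0.0871
grip_force: 0.0
```

>>> move_arm --series "6 0 -29 0 0 0;12 0 -58 0 0 0;20 0 -97 0 0 0;28 0 -136 0 0 0;31 0 -150 0 0 0;31 0 -150 0 0 0;31 0 -150 0 0 0"

```text
time: 26.02
position: [0.4566, -0.2422, 0.184]
tool_rot: [0.767, 0.633, 0.081, -0.066]
ft_force: [0.3, 0.3, -0.3]
grip_width: 0.0869
grip_force: 0.0
```

```bash
python3 -c "
from h import *
st()
t=robot.camera('top'); s=robot.camera('side')
for k,c in (('t',t),('s',s)):
  for n in ('socket','wrench_grip','bolt_top','head'): print(k,n,[(np.round(x['xyz'],3).tolist(),round(x['p'],2)) for x in robot.tip_of(c,n)])
im=t['img'].astype(int); roi=im[195:245,288:390]; m=~((roi[...,1]-roi[...,0]>15)&(roi[...,1]-roi[...,2]>0))
for r in m[::2].astype(int): print(''.join('.#'[v] for v in r))
"
```

```text
t 26.0167 p [ 0.4566 -0.2422  0.184 ] yaw 79.11 F [ 0.32  0.35 -0.32] M [-0.14  0.02  0.05] grip 0.08694964846621808 0.0
t socket [([0.6, 0.2, 0.103], 0.62), ([0.476, -0.134, 0.004], 0.61), ([0.268, -0.618, -0.0], 0.41)]
t wrench_grip [([0.326, -0.531, 0.016], 0.96), ([0.46, -0.232, 0.022], 0.92)]
t bolt_top [([0.561, 0.077, 0.147], 0.83)]
t head [([0.602, 0.198, 0.105], 0.78)]
s socket [([0.27, -0.615, -0.002], 0.69), ([0.266, -0.368, 0.002], 0.5), ([0.479, -0.136, 0.006], 0.49), ([0.618, 0.089, -0.003], 0.44), ([0.469, -0.24, 0.001], 0.25)]
s wrench_grip [([0.325, -0.528, 0.018], 0.86), ([0.202, -0.295, 0.017], 0.61)]
s bolt_top [([0.559, 0.079, 0.151], 0.75), ([0.619, 0.09, -0.003], 0.66)]
s head [([0.6, 0.204, 0.105], 0.88)]
####........................................................##########################################
###.........................................................##########################################
###.........................................................##########################################
###.................................................
[... 1513 characters left out ...]
.....................................###...#######################################
.........................................................###...#######################################
........................................................####...#######################################
........................................................###...########################################
####.................................................#######..########################################
#################...................................##################################################
#############################.......................##################################################
```

The wrench lies flat on the mat, released and clear of the gripper. The head and bolt detections haven't moved. Handing in.

```bash
python3 -c "
from rig import robot
print(robot.hand_in())"
```

```text
the job is handed in; nothing more can be done
None
```

I fitted the click wrench over the bolt and tightened it until the torque levelled off near 1.1 N m and the handle broke over, going a few degrees past the first give but well short of the end stop. The wrench then lay flat on the green mat, released, and I handed the job in at about 26 s; the socket caught on the bolt once while lifting off (about 11 N at the wrist), and the head, its position checked afterwards, had not moved.

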